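# Put the mallet and the measuring cup back in their drawer trays

### The job

The meat mallet and the measuring cup lie washed on the worktop: lay each one, without dropping it, back in its own tray in the open drawer - the tray whose floor is printed with its outline - flat on that outline and the same way round. Then slide the drawer gently until it is fully shut, leaving the spatula in its tray and the jar and mug where they stand.

Things in the scene. Friction and masses are not known exactly. Their poses are not given: they have to be found in the camera images.
- mallet: meat mallet, 0.3 kg, 185 mm long, lying level on its head at one side of the drawer (cup at the other; sides swap): aluminium head 44 (x) x 66 (y) x 44 (z) mm, round wooden handle 22 mm thick, axis 22 mm up, standing clear of the surface. Balances 12 mm from the head's centre. Origin: level of the underside, mid-way along the length; +x towards the head
- mallet_head (a point): centre of the mallet's head: 70.5 mm along +x from the mallet's origin, 22 mm up
- mallet_handle (a point): on the axis of the mallet's handle, 10 mm along +x from the mallet's origin (60 mm from the head's centre), 22 mm up; a good place to pinch across the handle from above
- cup: steel measuring cup, 0.14 kg, 170 mm long, upright on the worktop: open bowl 80 mm across the rim, 68 at the base, 48 high, and a straight flat handle 16 mm wide, 6 thick, its mid-plane 45 mm up, 90 mm long from the rim towards -x. Origin: level of the underside, mid-way along the length; +x from the handle to the bowl, z up
- cup_bowl (a point): centre of the cup's bowl: 45 mm along +x from the cup's origin, 24 mm up
- cup_handle (a point): middle of the cup's handle strip, 18 mm along -x from the cup's origin (23 mm outside the rim), 45 mm up; a good place to pinch across the 16 mm width from above
- tray_mallet: loose white tray in the drawer, 215 x 95 x 28 mm, walls and floor 3 (inside 209 x 89), beside the other two in any order. On its floor in dark grey: the full-size outline of the mallet: a T, head block at the back, handle to the front. Origin: centre of underside; +x to the drawer's back end, along the slide. A utensil on its outline has its origin 3 mm above the tray's, axes parallel.
- tray_cup: loose white tray in the drawer, 215 x 95 x 28 mm, walls and floor 3 (inside 209 x 89), beside the other two in any order. On its floor in dark grey: the full-size outline of the cup: a disc at the back, straight handle to the front. Origin: centre of underside; +x to the drawer's back end, along the slide. A utensil on its outline has its origin 3 mm above the tray's, axes parallel.
- tray_spatula: loose white tray in the drawer, 215 x 95 x 28 mm, walls and floor 3 (inside 209 x 89), beside the other two in any order. On its floor in dark grey: the full-size outline of the spatula, which lies on it. Origin: centre of underside; +x to the drawer's back end, along the slide. A utensil on its outline has its origin 3 mm above the tray's, axes parallel.
- spatula: silicone spatula, 185 mm long, olive blade 80 x 50 x 12 mm towards +x, wooden handle 12 mm thick; lies in tray_spatula from the start and stays there. Origin: mid-length on its underside
- drawer (a joint): opening of the drawer in m: 0 = fully shut, starts 0.225 to 0.245 (limit 0.25). Level runners: 1.5 N to move it plus 6 N per m/s; stays where it is left; solid stop at 0. Inside it is 290 mm wide and 240 long, so the trays can shift up to 25 mm lengthwise as it moves
- handle (a point): middle of the drawer's level steel bar handle (140 mm long, 11 thick, parallel to the front), 63 mm above the worktop, 35 mm in front of the dark front board (332 mm wide, top edge 95 mm above the worktop), on the robot's side; moves with the drawer. Pushing the middle of the bar along chest_front's +x shuts the drawer
- chest_front (a point): top front edge, in the middle, of the low dark wooden chest fixed on the worktop (310 mm deep, 336 wide, 104 high), drawer open towards the robot; x from the chest's front to its back: the drawer slides out along -x. Above the worktop: tray floors 24 mm, tray rims 49, drawer sides 77, underside of the chest's top board 92. With the drawer shut the bar is 51 mm in front of this edge
- jar: bystander: closed amber glass jar with steel cap, 72 mm across, 110 mm tall, standing on the worktop beyond the work on the left. Origin: centre of its underside
- mug: bystander: white mug, 80 mm across and 92 mm tall, standing on the worktop beyond the work on the right. Origin: centre of its underside
Mind the look-alikes: they are no part of the job. Leave any blue or purple look-alike of the mallet alone.

How it is judged:
By the outcome, as a careful person would: the job done as asked, in the order asked, and still so for the second after the job is handed in, with the robot touching nothing.
It also fails if it takes over 72 s, if anything falls off the work surface, if the arm or the gripper's body presses on something with over 40 N, if the wrist force passes 120 N, or if a joint passes its speed limit or range.

### The arm

A 6-joint arm with a two-finger parallel gripper is mounted at the origin on the work surface. World frame = base frame: x ahead of the robot, y to its left, z up, the work surface at z = 0. Lengths are in mm, angles in rad, forces in N, time in s.
With the tool pointing down it reaches from about 350 to 775 mm from the base axis. Payload 7.3 kg.
Tool frame: the origin (TCP) lies at the very end of the fingers, on their centre line; the grasp point (between the pads) lies 19 mm behind it; x points along the fingers, z is the direction in which the jaws open and shut, and the axes are right-handed (so a half turn about x gives the same grasp; the last joint's range is limited). The gripper opens to 92 mm and grips with 3 to 60 N. Pads are 19 mm wide; open, the fingers measure 130 mm over their backs; the gripper's body (75 mm by 190 mm) begins 47 mm behind the grasp point.
Start: joints at [-1.464, 0.342, 1.524, -0, 1.275, -0.146], TCP at [131.333, -508.327, 226.741] pointing down, gripper open.
Joint ranges: [-2.53, 2.53], [-0.77, 2.02], [0.04, 2.7], [-1, 4.14], [0.28, 2.66], [-3.11, 3.11]. Speed limits (rad/s): [2.57, 2.57, 3.14, 3.14, 3.14, 3.14].

### API

Orientations are given as [roll, pitch, yaw] about the fixed x, y, z axes, in that order (R = Rz(yaw) Ry(pitch) Rx(roll)).
In Python, from plant import * gives the robot as it stands.
- The arm moves only by the tool carry_out, never from a script. Its argument "rows" is a list of rows, each a list of 4 numbers: the shift along the world's x, y, z in mm, then the turn about the world's z in degrees. In form: [[x, y, z, twist], ...]. A call has 1 to 20 rows; each row is the pose to reach, as a shift and turn from the pose measured when the call began; what a row does not reach only later rows make up. A row lasts 1/12 s, in which the tool goes at most 41.7 mm and 7.16 degrees, less where a joint would pass 70% of its speed; a pose out of reach is approached as far as the arm can. A call with a gripper value outside its range is refused whole. "hand" is the finger opening in mm, from 0 to 91.8, set as the call begins (left out, the last holds). The fingers move at their own pace and stop on an object; the grip force is fixed at half the most. Time passes only in rows, so rows that repeat a pose let the fingers close. It gives the time, the measured TCP pose, the force and the opening at its end, in the units of the state.
- get_obs(): the state, without advancing time (a new reading comes with each control period).
- capture(name): name is "scene" or "top" or "wrist"; returns the picture (384x512x3 uint8, red, green, blue); there is no depth.
- camera_info(name): a dict with "camera_matrix" (3x3 intrinsics, pixels), "dist" ([k1, k2, p1, p2, k3] as OpenCV has them; the pictures are not rectified), "pose" (4x4, takes a point from camera to world coordinates); the wrist camera has in their place "mount" (4x4, takes a point from camera to tool coordinates, whose origin is the TCP and whose axes are the tool frame's). Camera axes: x right, y down, z forward; pixel columns grow to the right and rows downward; lengths in mm; the calibration is good to about 2 mm. A picture is of the moment at which its call begins: read the wrist's pose just before it. camera_info takes no time and is no camera call.
- close_job(): hands the job in, once; it reports no verdict.
The state is a dict: "time": time; "joint_positions": joint angles; "dq": joint speeds; "tau": joint torques, N m; "tool_pos": TCP position; "tcp_rot": TCP orientation; "contact_force": force on the tool from outside, world axes, zero at the start; "moment": the same for the moment, N m; "grip_width": finger opening in mm.
Only numpy, scipy, OpenCV 4.12 (cv2) and the standard library are available. Lean on these libraries where they do the work, as an engineer would, in place of code of your own. Each camera call takes 0.05 s, during which the arm holds its last target. There are 200 camera calls.

## Working session

There is one attempt and no reset: what is moved stays moved. The work goes in short steps, Python scripts to look and compute and a tool call to move; the robot and the scene stay as the last step left them, time stands still between calls to the robot, and variables do not carry over. Pictures are saved under pics/ and viewed, about 8 in all and at most 12, crops included, and the job is handed in when it is done.

Besides the shell and the picture viewer there is one more tool, called in YAML: its name, and indented under it one key for each argument. carry_out: Moves the arm, as the interface text tells. Its arguments: {"type":"object","properties":{"rows":{"type":"array"},"hand":{"type":"number"}},"required":["rows"]}

```bash
mkdir -p pics; ls; python3 - <<'E'
from plant import *
import cv2,numpy as np
np.set_printoptions(precision=3,suppress=True)
o=get_obs();print(o)
ims=[]
for n in("scene","top","wrist"):
    c=camera_info(n);print(n,{k:np.array(v) for k,v in c.items()})
    im=capture(n);cv2.imwrite(f"pics/{n}0.png",im[:,:,::-1])
E
```

```text
pics
{'time': 0.0, 'joint_positions': array([-1.464,  0.343,  1.525,  0.   ,  1.275, -0.146]), 'dq': array([-0.   ,  0.001,  0.001,  0.   , -0.001,  0.002]), 'tau': array([ -0.002, -43.125, -24.422,   0.072,   0.056,  -0.   ]), 'tool_pos': array([ 131.306, -507.904,  226.064]), 'tcp_rot': array([2.988, 1.569, 1.67 ]), 'contact_force': array([-0.204,  0.   ,  0.409]), 'moment': array([-0.002,  0.016,  0.061]), 'grip_width': 92.00166085909572}
scene {'camera_matrix': array([[408.894,   0.   , 251.984],
       [  0.   , 408.894, 183.617],
       [  0.   ,   0.   ,   1.   ]]), 'dist': array([-0.052,  0.   ,  0.   ,  0.   ,  0.   ]), 'pose': array([[  -0.149,    0.744,   -0.652, 1248.334],
       [   0.989,    0.125,   -0.084,    7.55 ],
       [   0.019,   -0.657,   -0.754,  961.127],
       [   0.   ,    0.   ,    0.   ,    1.   ]])}
top {'camera_matrix': array([[497.454,   0.   , 254.912],
       [  0.   , 497.454, 197.858],
       [  0.   ,   0.   ,   1.   ]]), 'dist': array([-0.211,  0.   ,  0.   ,  0.   ,  0.   ]), 'pose': array([[  -0.02 ,   -0.993,    0.119,  362.241],
       [  -1.   ,    0.02 ,   -0.005,  -53.101],
       [   0.002,   -0.12 ,   -0.993, 1487.901],
       [   0.   ,    0.   ,    0.   ,    1.   ]])}
wrist {'camera_matrix': array([[285.281,   0.   , 252.011],
       [  0.   , 285.281, 191.717],
       [  0.   ,   0.   ,   1.   ]]), 'dist': array([-0.061,  0.   ,  0.   ,  0.   ,  0.   ]), 'mount': array([[   0.   ,   -0.256,    0.967, -157.551],
       [  -0.   ,   -0.967,   -0.256,   69.287],
       [   1.   ,   -0.   ,   -0.   ,    0.389],
       [   0.   ,    0.   ,    0.   ,    1.   ]])}
```

```bash
python3 -c "
import cv2
im=cv2.imread('pics/top0.png')
cv2.imwrite('pics/topbig.png',cv2.resize(im,(800,600),interpolation=3))"
```

```text
(no output)
```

View pics/topbig.png

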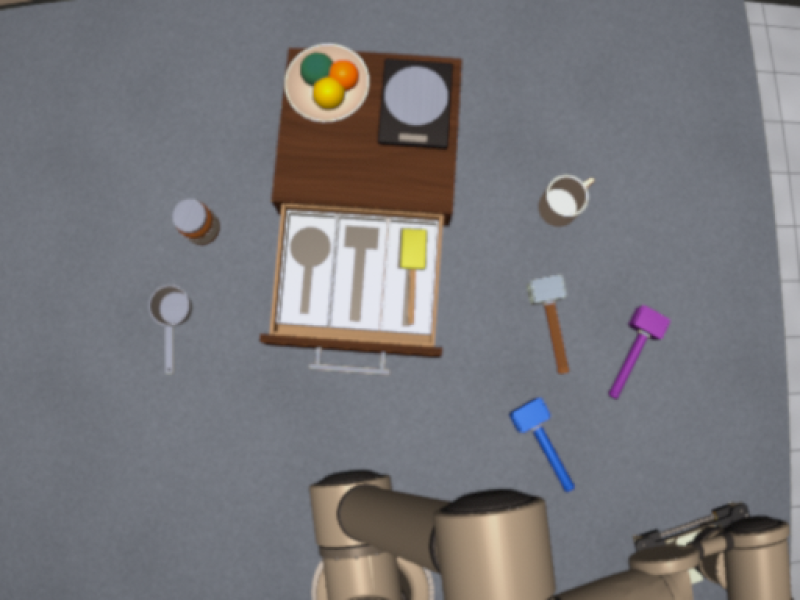

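View pics/scene0.png

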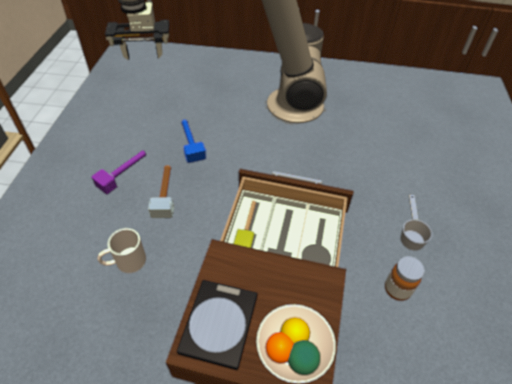

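```bash
cat > h.py <<'E'
import cv2,numpy as np
from scipy.spatial.transform import Rotation as R
from plant import *
np.set_printoptions(precision=2,suppress=True)
def campose(n,o=None):
    c=camera_info(n)
    if n!="wrist": return c,np.array(c["pose"])
    T=np.eye(4);T[:3,:3]=R.from_euler("xyz",o["tcp_rot"]).as_matrix();T[:3,3]=o["tool_pos"]
    return c,T@np.array(c["mount"])
def ray(n,px,z,o=None):
    c,P=campose(n,o);px=np.array(px,float).reshape(-1,1,2)
    u=cv2.undistortPoints(px,np.array(c["camera_matrix"]),np.array(c["dist"]))[:,0]
    d=np.c_[u,np.ones(len(u))]@P[:3,:3].T
    return (P[:3,3]+d*((z-P[2,3])/d[:,2:]))[:,:2]
def proj(n,pts,o=None):
    c,P=campose(n,o);Q=np.linalg.inv(P)
    return cv2.projectPoints(np.array(pts,float),cv2.Rodrigues(Q[:3,:3])[0],Q[:3,3],np.array(c["camera_matrix"]),np.array(c["dist"]))[0][:,0]
def blobs(mask,amin=30):
    k,l,s,c=cv2.connectedComponentsWithStats(mask.astype(np.uint8))
    return [(l==i,s[i],c[i]) for i in range(1,k) if s[i,4]>=amin]
def pts(m): y,x=np.nonzero(m);return np.c_[x,y].astype(float)
def axis(p):
    c=p.mean(0);w,v=np.linalg.eigh(np.cov((p-c).T));a=v[:,1]
    return c,np.degrees(np.arctan2(a[1],a[0])),np.r_[((p-c)@a).min(),((p-c)@a).max()]
E
python3 - <<'E'
from h import *
im=cv2.imread("pics/top0.png");hsv=cv2.cvtColor(im,cv2.COLOR_BGR2HSV)
big=cv2.resize(im[165:250,320:440],None,fx=4,fy=4,interpolation=3)
b2=cv2.resize(im[175:245,90:130],None,fx=5,fy=5,interpolation=3)
b3=cv2.resize(im[125:245,160:300],None,fx=4,fy=4,interpolation=3)
def pad(a,h): return np.vstack([a,np.zeros((h-a.shape[0],a.shape[1],3),np.uint8)])
cv2.imwrite("pics/crop0.png",np.vstack([cv2.resize(np.hstack([pad(big,350),b2]),(680,350)) ,cv2.resize(pad(b3,480),(680,250))]))
for n,p in dict(cup=(109,196),cuph=(108,230),mh=(351,185),mhan=(356,217),tray=(185,200),outl=(199,157),bg=(330,250),drw=(200,212),bar=(224,237),rim=(109,183)).items(): print(n,im[p[1],p[0]],hsv[p[1],p[0]])
# outlines in trays
roi=np.zeros(im.shape[:2],bool);roi[138:212,178:282]=1
g=im.min(2)
for m,s,c in blobs(roi&(g<150)&(im.max(2)<170),60):
    w=ray("top",pts(m),24);print("outl",s,c,axis(w))
for m,s,c in blobs(roi&(g>190),300):
    w=ray("top",pts(m),24);print("white",s,c,axis(w),cv2.minAreaRect(w.astype(np.float32)))
H,S,V=hsv[...,0],hsv[...,1],hsv[...,2]
roi=np.zeros(im.shape[:2],bool);roi[170:245,335:375]=1
for m,s,c in blobs(roi&(S>120)&(H<25),30): print("mhandle",s,c,axis(ray("top",pts(m),24)))
roi[:]=0;roi[174:196,335:366]=1
for m,s,c in blobs(roi&(V>140),30): print("mhead",s,c,ray("top",c,44),cv2.minAreaRect(ray("top",pts(m),44).astype(np.float32)))
E
```

```text
cup [180 164 161] [115  27 180]
cuph [184 167 164] [116  28 184]
mh [191 178 165] [105  35 191]
mhan [ 46  80 127] [ 13 163 127]
tray [238 230 228] [114  11 238]
outl [124 135 145] [ 16  37 145]
bg [123 116 112] [109  23 123]
drw [104 143 183] [ 15 110 183]
bar [161 158 158] [120   5 161]
rim [116 114 117] [160   7 117]
outl [178 138   7  58 138] [180.06 162.47] (array([650.25, 162.77]), np.float64(175.36805645454376), array([-75.73,  98.71]))
outl [217 138  65   6 197] [256.2  139.52] (array([715.48, -67.58]), np.float64(87.23154703794341), array([-74.9 , 118.35]))
outl [221 145  21  60 505] [229.8  165.49] (array([637.66,  13.02]), np.float64(174.60381400592547), array([-62.11, 116.6 ]))
outl [186 146  25  54 588] [197.61 162.82] (array([647.82, 109.67]), np.float64(174.767901261477), array([-52.02, 109.83]))
outl [278 162   4  50 113] [280.15 192.59] (array([ 552.75, -135.38]), np.float64(176.54990919122937), array([-92.35,  55.25]))
outl [259 172   5  36  93] [260.42 189.02] (array([564.56, -77.  ]), np.float64(175.9015680127736), array([-51.54,  53.92]))
white [ 180  138   35   70 1320] [196.91 177.66] (array([602.98, 111.99]), np.float64(174.1543877818239), array([-119.06,   88.78])) ((618.2271728515625, 110.69294738769531), (90.51575469970703, 207.82470703125), 84.43002319335938)
white [ 212  140   68   72 2935] [244.59 179.93] (array([593.09, -30.43]), np.float64(175.63741531235772), array([-117.2 ,   92.34])) ((604.8067016601562, -33.69285583496094), (188.35003662109375, 208.11012268066406), 84.67997741699219)
mhandle [349 195  15  44 253] [355.93 216.66] (array([ 476.01, -359.89]), np.float64(-170.48800435638438), array([-65.78,  64.66]))
mhead [338 175  25  20 357] [350.71 184.41] [[ 570.34 -344.19]] ((567.5096435546875, -343.02130126953125), (53.37055587768555, 70.60140228271484), 11.04840087890625)
```

View pics/crop0.png

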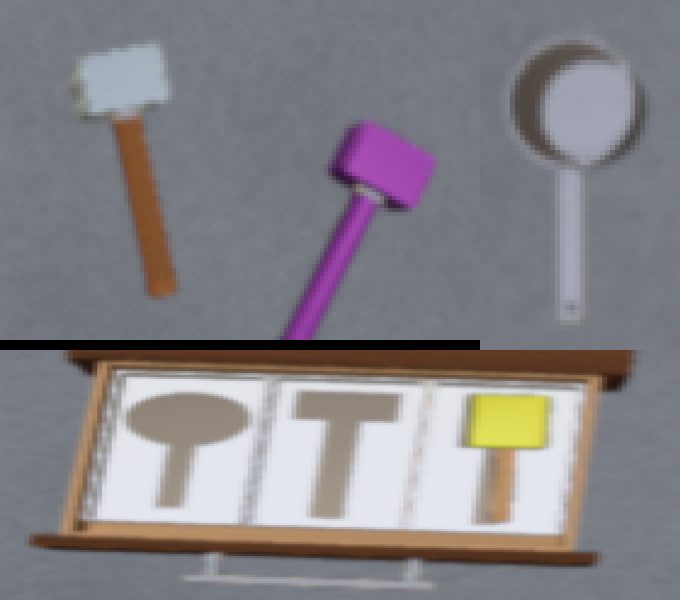

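```bash
python3 - <<'E'
from h import *
o=get_obs();M=R.from_euler("xyz",o["tcp_rot"]).as_matrix();print(M)
P=campose("wrist",o)[1];print(P)
im=cv2.imread("pics/top0.png");hsv=cv2.cvtColor(im,cv2.COLOR_BGR2HSV);V=hsv[...,2].astype(int)
roi=np.zeros(V.shape,bool);roi[205:242,100:118]=1
for m,s,c in blobs(roi&(V>145),30): print("cuphandle",s,c,axis(ray("top",pts(m),48)))
roi[:]=0;roi[225:243,190:255]=1
for m,s,c in blobs(roi&(V>145)&(hsv[...,1]<40),20): print("bar",s,c,axis(ray("top",pts(m),68)))
print("chest edge",ray("top",np.array([[278,205],[448,219]])/1.5625,104),"front board",ray("top",np.array([[262,337],[441,350]])/1.5625,95))
E
```

```text
[[-0.    0.97  0.25]
 [ 0.    0.25 -0.97]
 [-1.    0.   -0.  ]]
[[   0.25   -0.94   -0.25  198.5 ]
 [  -0.97   -0.24   -0.06 -491.24]
 [  -0.      0.26   -0.97  383.78]
 [   0.      0.      0.      1.  ]]
cuphandle [105 209   6  30 170] [107.39 223.44] (array([468.12, 377.27]), np.float64(-179.0666398100096), array([-43.09,  43.18]))
bar [198 225  51  15 221] [223.66 234.37] (array([429.88,  31.52]), np.float64(85.17413838832233), array([-70.29,  73.6 ]))
chest edge [[ 726.03  157.55]
 [ 692.69 -153.81]] front board [[ 484.03  187.77]
 [ 454.41 -134.94]]
```

carry_out:
  rows:
    - [35, 14, 0, -2]
    - [70, 28, 0, -5]
    - [105, 42, -10, -5]
    - [140, 56, -20, -5]
    - [175, 70, -30, -5]
    - [210, 85, -40, -5]
    - [245, 99, -50, -5]
    - [280, 113, -60, -5]
    - [315, 127, -70, -5]
    - [345, 140, -80, -5]
    - [370, 150, -80, -5]
    - [380, 154, -80, -5]
    - [380, 154, -80, -5]
    - [380, 154, -80, -5]
  hand: 60

```text
time: 1.32
tool_pos: [510.8, -354.1, 146.0]
tcp_rot: [-2.625, 1.569, 2.254]
contact_force: [-0.5, -0.6, 0.0]
grip_width: 59.7
```

```bash
cat > mal.py <<'E'
from h import *
o=get_obs();im=capture("wrist")[:,:,::-1].copy();cv2.imwrite("pics/w1.png",im)
print(o["tool_pos"],o["tcp_rot"],o["time"])
hsv=cv2.cvtColor(im,cv2.COLOR_BGR2HSV);H,S,V=[hsv[...,i] for i in range(3)]
for m,s,c in blobs((S>110)&(H<25),200): print("handle",s,c,axis(ray("wrist",pts(m),24,o)))
E
python3 mal.py
```

```text
[ 510.83 -354.12  146.  ] [-2.62  1.57  2.25] 1.3167
handle [   0    0   54  217 9341] [ 21.79 101.07] (array([ 556.85, -115.77]), np.float64(177.0726518502845), array([-99.06, 123.79]))
handle [ 242  155   21   90 1767] [252.61 199.32] (array([ 497.76, -357.08]), np.float64(-170.0373893103491), array([-46.05,  49.12]))
handle [137 233  20  51 516] [144.53 257.7 ] (array([ 412.7 , -251.34]), np.float64(179.4102511024747), array([-30.93,  32.04]))
handle [348 233  20  51 501] [359.33 257.81] (array([ 451.6 , -483.26]), np.float64(-160.64836278906876), array([-30.78,  31.88]))
handle [ 179  289  293   13 1614] [353.48 296.13] (array([ 403.21, -491.45]), np.float64(100.33007060172153), array([-141.81,  201.08]))
```

View pics/w1.png

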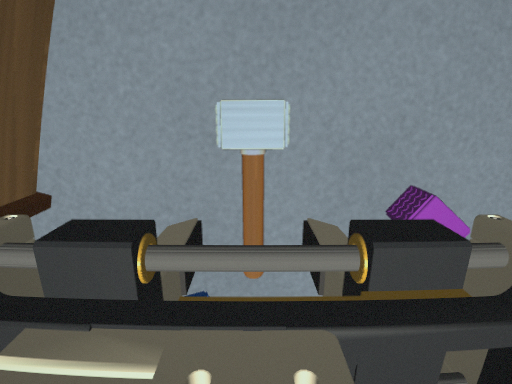

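```bash
python3 - <<'E'
from h import *
o=get_obs();print(ray("wrist",[(253,101),(253,147),(218,124),(289,124)],44,o))
print(proj("wrist",[[570.5,-344.5,44]],o))
E
```

```text
[[ 591.87 -342.06]
 [ 552.32 -348.67]
 [ 567.36 -314.58]
 [ 577.74 -376.91]]
[[251.74 126.02]]
```

carry_out:
  rows:
    - [4, 0, -20, 0]
    - [8, 0, -45, 0]
    - [10, 0, -70, 0]
    - [10, 0, -95, 0]
    - [10, 0, -115, 0]
    - [10, 0, -130, 0]
    - [10, 0, -138, 0]
    - [10, 0, -141, 0]
    - [10, 0, -141, 0]

```text
time: 2.12
tool_pos: [519.4, -355.4, 5.4]
tcp_rot: [-2.505, 1.569, 2.371]
contact_force: [-0.2, -0.5, 0.7]
grip_width: 60.0
```

carry_out:
  rows:
    - [0, 0, 0, 0]
    - [0, 0, 0, 0]
    - [0, 0, 0, 0]
    - [0, 0, 0, 0]
    - [0, 0, 0, 0]
    - [0, 0, 0, 0]
  hand: 0

```text
time: 2.62
tool_pos: [519.5, -355.3, 5.6]
tcp_rot: [-2.548, 1.569, 2.329]
contact_force: [-1.2, 1.8, 0.2]
grip_width: 24.7
```

carry_out:
  rows:
    - [0, 0, 4, 0]
    - [0, 0, 12, 0]
    - [0, 0, 25, 0]
    - [0, 0, 45, 0]
    - [0, 0, 70, 0]
    - [0, 0, 95, 0]
    - [0, 0, 110, 0]
    - [0, 0, 115, 0]
    - [0, 0, 115, 0]

```text
time: 3.37
tool_pos: [520.0, -355.7, 122.3]
tcp_rot: [0.725, 1.569, -0.682]
contact_force: [0.7, 0.6, -3.7]
grip_width: 21.1
```

```bash
python3 - <<'E'
from h import *
o=get_obs();im=capture("wrist")[:,:,::-1].copy();cv2.imwrite("pics/w2.png",im)
print(o["tool_pos"],o["contact_force"],o["grip_width"])
# outline fit in top image: mallet tray outline
im=cv2.imread("pics/top0.png")
roi=np.zeros(im.shape[:2],bool);roi[145:206,215:246]=1
m=roi&(im.max(2)<185)
for m,s,c in blobs(m,200):
    w=ray("top",pts(m),24);print(cv2.minAreaRect(w.astype(np.float32)))
    a=np.radians(-5.0);Rm=np.array([[np.cos(a),-np.sin(a)],[np.sin(a),np.cos(a)]]);q=w@Rm
    h=q[q[:,0]>q[:,0].max()-36];t=q[q[:,0]<q[:,0].max()-60]
    print(q.min(0),q.max(0),"handle line",axis(w[q[:,0]<q[:,0].max()-60]),"head mid",h.mean(0)@Rm.T,h.min(0),h.max(0))
E
```

```text
[ 520.01 -355.68  122.32] [ 0.66  0.65 -3.73] 21.132186436681142
((610.2095336914062, 16.353862762451172), (63.68350601196289, 183.3510284423828), 83.99581909179688)
[514.75  36.12] [697.84 100.32] handle line (array([580.19,  18.26]), np.float64(174.54040077904605), array([-61.32,  61.64])) head mid [683.17   8.52] [661.86  36.12] [697.84 100.32]
```

View pics/w2.png

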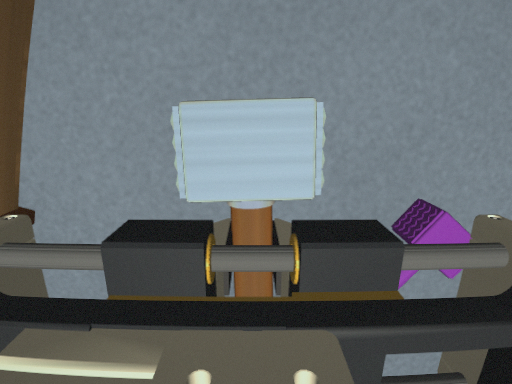

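carry_out:
  rows:
    - [6, 15, 10, 0]
    - [14, 45, 25, -2]
    - [22, 80, 40, -5]
    - [31, 115, 55, -8]
    - [40, 150, 70, -11]
    - [49, 185, 80, -14]
    - [58, 220, 80, -15]
    - [67, 255, 80, -15]
    - [76, 290, 80, -15]
    - [84, 320, 80, -15]
    - [90, 345, 80, -15]
    - [94, 360, 80, -15]
    - [96, 368, 80, -15]
    - [96, 370, 80, -15]
    - [96, 370, 80, -15]

```text
time: 4.67
tool_pos: [614.8, 15.1, 199.8]
tcp_rot: [-1.847, 1.568, 2.768]
contact_force: [0.4, -0.1, -3.3]
grip_width: 21.6
```

```bash
python3 - <<'E'
from h import *
o=get_obs();im=capture("wrist")[:,:,::-1].copy();cv2.imwrite("pics/w3.png",im)
print(o["tool_pos"],o["contact_force"],o["grip_width"])
M=R.from_euler("xyz",o["tcp_rot"]).as_matrix();print("tool y yaw",np.degrees(np.arctan2(M[1,1],M[0,1])))
u=M[:,1]
for d in (52-22,52,52+22):
  for s in(-33,33): print(d,s,proj("wrist",[o["tool_pos"]+d*u+s*M[:,2]-38.6*M[:,0]],o))
E
```

```text
[614.82  15.11 199.81] [ 0.42 -0.09 -3.26] 21.569442352348215
tool y yaw -5.5632661047468295
30 -33 [[176.83 209.14]]
30 33 [[326.7  209.11]]
52 -33 [[173.35 159.43]]
52 33 [[330.13 159.38]]
74 -33 [[169.89 105.29]]
74 33 [[333.53 105.23]]
```

View pics/w3.png

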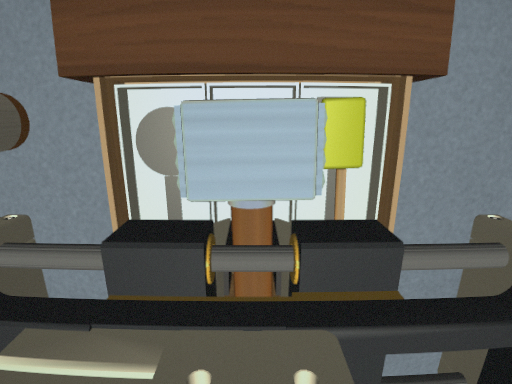

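```bash
python3 - <<'E'
from h import *
o=get_obs();im=cv2.imread("pics/w3.png")
print("chest",ray("wrist",[(60,75),(445,75)],92,o),ray("wrist",[(60,75),(445,75)],104,o))
cv2.imwrite("pics/c3.png",cv2.resize(im[65:225,95:415],None,fx=2.5,fy=2.5,interpolation=3))
hsv=cv2.cvtColor(im,cv2.COLOR_BGR2HSV)
roi=np.zeros(im.shape[:2],bool);roi[85:220,125:205]=1
for m,s,c in blobs(roi&(im.max(2)<175)&(hsv[...,1]<60),300): print(s,c,axis(ray("wrist",pts(m),24,o)))
E
```

```text
chest [[ 739.22  176.01]
 [ 705.11 -169.46]] [[ 736.73  168.38]
 [ 704.17 -161.47]]
[ 125   86   77  134 1123] [134.97 154.27] (array([653.29, 150.21]), np.float64(160.38592736301518), array([-95.12,  81.05]))
[ 136  107   47  113 2911] [161.51 153.4 ] (array([651.84, 117.63]), np.float64(-177.47904849717247), array([-52.53,  82.96]))
```

View pics/c3.png

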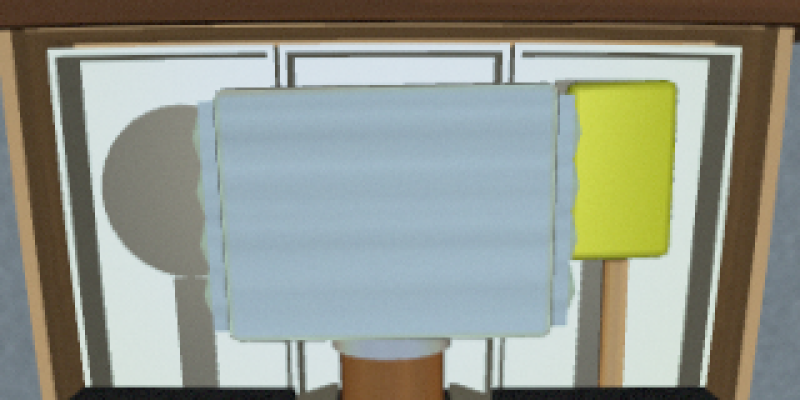

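```bash
python3 - <<'E'
from h import *
o=get_obs();f=lambda x,y:(95+x/2.5,65+y/2.5)
P=ray("wrist",[f(281,45),f(509,45),f(48,50),f(275,46),f(514,45),f(741,48)],49,o);print(P,np.linalg.norm(P[0]-P[1]),np.linalg.norm(P[2]-P[5]))
D=P[5]-P[2];print("yaw",np.degrees(np.arctan2(D[1],D[0]))+90)
# cup disc outline (left edge, back, bottom junction)
print(ray("wrist",[f(101,190),f(185,105),f(195,275)],24,o))
# handle region after head: left/right middle tray walls near bottom
print(ray("wrist",[f(298,390),f(500,390)],49,o))
E
```

```text
[[ 721.73   49.71]
 [ 712.55  -43.37]
 [ 730.8   146.91]
 [ 721.6    52.22]
 [ 712.36  -45.42]
 [ 703.29 -140.03]] 93.53675887108172 288.2460669615098
yaw -5.476323413087556
[[670.2  145.83]
 [703.79  99.98]
 [625.65 108.29]]
[[571.91  62.32]
 [562.77 -30.37]]
```

carry_out:
  rows:
    - [4, -1, -15, 0]
    - [8, -2, -35, 0]
    - [11, -2.5, -60, 0]
    - [11, -2.5, -85, 0]
    - [11, -2.5, -110, 0]
    - [11, -2.5, -130, 0]
    - [11, -2.5, -145, 0]
    - [11, -2.5, -152, 0]
    - [11, -2.5, -156, 0]
    - [11, -2.5, -159, 0]
    - [11, -2.5, -162, 0]
    - [11, -2.5, -164, 0]
    - [11, -2.5, -164, 0]

```text
time: 5.8
tool_pos: [626.1, 11.7, 36.4]
tcp_rot: [-1.908, 1.569, 2.706]
contact_force: [-0.2, -0.8, -3.4]
grip_width: 20.9
```

carry_out:
  rows:
    - [0, 0, -1, 0]
    - [0, 0, -2, 0]
    - [0, 0, -3, 0]
    - [0, 0, -4, 0]
    - [0, 0, -5, 0]
    - [0, 0, -6, 0]
    - [0, 0, -6, 0]

```text
time: 6.38
tool_pos: [626.1, 11.7, 30.4]
tcp_rot: [-1.922, 1.569, 2.693]
contact_force: [-1.3, -0.1, -0.9]
grip_width: 20.9
```

carry_out:
  rows:
    - [0, 0, -0.5, 0]
    - [0, 0, -1, 0]
    - [0, 0, -1, 0]
    - [0, 0, -1, 0]

```text
time: 6.72
tool_pos: [626.5, 11.7, 30.0]
tcp_rot: [-2.504, 1.57, 2.11]
contact_force: [-1.6, -0.9, 2.7]
grip_width: 21.2
```

carry_out:
  rows:
    - [0, 0, 0, 0]
    - [0, 0, 0, 0]
    - [0, 0, 0, 0]
    - [0, 0, 0, 0]
    - [0, 0, 0, 0]
    - [0, 0, 0, 0]
  hand: 37

```text
time: 7.22
tool_pos: [626.5, 11.7, 29.9]
tcp_rot: [-2.529, 1.57, 2.086]
contact_force: [-0.5, -0.7, -0.2]
grip_width: 36.7
```

carry_out:
  rows:
    - [0, 0, 5, 0]
    - [0, 0, 15, 0]
    - [0, 0, 30, 0]
    - [0, 0, 55, 0]
    - [0, 0, 85, 0]
    - [0, 0, 115, 0]
    - [-5, 0, 140, 0]
    - [-10, 0, 160, 0]
    - [-10, 0, 170, 0]
    - [-10, 0, 170, 0]

```text
time: 8.05
tool_pos: [617.8, 11.6, 203.4]
tcp_rot: [1.658, 1.565, -0.011]
contact_force: [-0.0, -0.5, -0.1]
grip_width: 37.2
```

```bash
python3 - <<'E'
from h import *
o=get_obs();im=capture("wrist")[:,:,::-1].copy();cv2.imwrite("pics/w4.png",im)
print(o["tool_pos"],o["tcp_rot"],o["time"])
E
```

```text
[617.77  11.56 203.43] [ 1.66  1.57 -0.01] 8.05
```

View pics/w4.png

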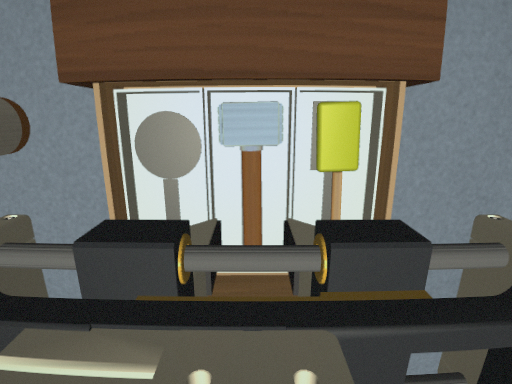

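```bash
python3 - <<'E'
from h import *
o=get_obs();im=cv2.imread("pics/w4.png");hsv=cv2.cvtColor(im,cv2.COLOR_BGR2HSV);H,S,V=[hsv[...,i] for i in range(3)]
M=R.from_euler("xyz",o["tcp_rot"]).as_matrix();print("tool yaw",np.degrees(np.arctan2(M[1,1],M[0,1])))
roi=np.zeros(V.shape,bool);roi[105:215,130:203]=1
for m,s,c in blobs(roi&(V<180)&(S<60),500):
    w=ray("wrist",pts(m),24,o);print("cup outl",s,c)
    m2=m.copy();m2[178:]=0;w=ray("wrist",pts(m2),24,o);print("disc",w.mean(0),w.min(0),w.max(0))
    m2=m.copy();m2[:185]=0;w=ray("wrist",pts(m2),24,o);print("hdl",axis(w))
roi[:]=0;roi[95:150,214:290]=1
for m,s,c in blobs(roi&(V<225)&(S>20)&(H>90),500): print("head",s,c,cv2.minAreaRect(ray("wrist",pts(m),68,o).astype(np.float32)))
roi[:]=0;roi[155:218,235:270]=1
for m,s,c in blobs(roi&(S>110)&(H<25),300): print("mh",s,c,axis(ray("wrist",pts(m),48,o)))
P=ray("wrist",[(208,91),(294,91),(117,91),(383,91)],49,o);print("rim",P,(P[0]+P[1])/2+107.5*np.array([-.9954,.0954]))
E
```

```text
tool yaw -5.617955640832212
cup outl [ 135  111   67  104 4065] [168.1 151.2]
disc [664.97 106.36] [625.38  67.26] [703.45 145.97]
hdl (array([598.26, 112.83]), np.float64(173.96621172283696), array([-18.39,  18.85]))
head [ 217  101   67   46 2638] [250.72 123.3 ] ((679.4705200195312, 7.126148223876953), (65.57194519042969, 43.97813415527344), 84.69635772705078)
mh [ 242  155   19   63 1146] [251.4  185.61] (array([611.47,  12.91]), np.float64(174.98116031148973), array([-34.78,  36.98]))
rim [[ 716.83   47.66]
 [ 708.06  -41.03]
 [ 727.57  143.12]
 [ 700.07 -134.43]] [605.44  13.57]
```

carry_out:
  rows:
    - [-10, 15, 0, 1]
    - [-22, 45, 0, 3]
    - [-35, 80, 0, 5]
    - [-47, 115, 0, 6.5]
    - [-59, 150, 0, 6.5]
    - [-71, 185, 0, 6.5]
    - [-83, 220, 0, 6.5]
    - [-94, 255, 0, 6.5]
    - [-105, 290, -15, 6.5]
    - [-114, 320, -30, 6.5]
    - [-121, 345, -45, 6.5]
    - [-125, 360, -50, 6.5]
    - [-126, 366, -50, 6.5]
    - [-126, 366, -50, 6.5]
    - [-126, 366, -50, 6.5]
  hand: 45

```text
time: 9.35
tool_pos: [491.8, 376.9, 151.4]
tcp_rot: [1.655, 1.568, 0.099]
contact_force: [0.6, 0.1, -0.1]
grip_width: 45.0
```

```bash
python3 - <<'E'
from h import *
o=get_obs();im=capture("wrist")[:,:,::-1].copy();cv2.imwrite("pics/w5.png",im)
M=R.from_euler("xyz",o["tcp_rot"]).as_matrix();print(o["tool_pos"],"tool yaw",np.degrees(np.arctan2(M[1,1],M[0,1])))
E
```

```text
[491.83 376.91 151.45] tool yaw 0.8606736375076677
```

View pics/w5.png

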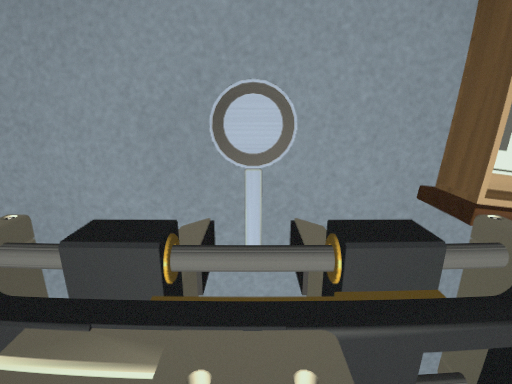

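```bash
python3 - <<'E'
from h import *
o=get_obs();print(ray("wrist",[(253.5,80),(253.5,168),(210,124),(297,124),(253.5,175),(254,240)],48,o))
E
```

```text
[[592.88 376.55]
 [515.5  375.39]
 [554.94 414.99]
 [556.04 336.99]
 [508.88 375.29]
 [443.21 373.79]]
```

carry_out:
  rows:
    - [1, -1, -20, 0]
    - [2, -2, -45, 0]
    - [2.5, -2, -70, 0]
    - [2.5, -2, -95, 0]
    - [2.5, -2, -112, 0]
    - [2.5, -2, -122, 0]
    - [2.5, -2, -126, 0]
    - [2.5, -2, -126, 0]
    - [2.5, -2, -126, 0]

```text
time: 10.15
tool_pos: [495.6, 374.5, 27.1]
tcp_rot: [1.847, 1.565, 0.29]
contact_force: [0.5, 1.3, 0.1]
grip_width: 45.4
```

carry_out:
  rows:
    - [0, 0, 0, 0]
    - [0, 0, 0, 0]
    - [0, 0, 0, 0]
    - [0, 0, 0, 0]
    - [0, 0, 0, 0]
    - [0, 0, 0, 0]
    - [0, 0, 0, 0]
    - [0, 0, 0, 0]
    - [0, 0, 0, 0]
  hand: 0

```text
time: 10.9
tool_pos: [495.7, 374.6, 27.4]
tcp_rot: [1.877, 1.565, 0.32]
contact_force: [-1.3, -0.0, 4.4]
grip_width: 15.5
```

carry_out:
  rows:
    - [0, 0, 4, 0]
    - [0, 0, 12, 0]
    - [0, 0, 25, 0]
    - [0, 0, 45, 0]
    - [0, 0, 70, 0]
    - [0, 0, 95, 0]
    - [0, 0, 115, 0]
    - [0, 0, 130, 0]
    - [0, 0, 135, 0]
    - [0, 0, 135, 0]

```text
time: 11.73
tool_pos: [496.2, 374.9, 163.9]
tcp_rot: [1.94, 1.562, 0.382]
contact_force: [0.3, 0.2, -2.4]
grip_width: 15.5
```

carry_out:
  rows:
    - [6, -15, 10, 0]
    - [18, -42, 20, -2]
    - [32, -75, 30, -4]
    - [46, -108, 36, -6]
    - [60, -141, 36, -6.5]
    - [74, -174, 36, -6.5]
    - [87, -205, 36, -6.5]
    - [97, -230, 36, -6.5]
    - [105, -250, 36, -6.5]
    - [109, -260, 36, -6.5]
    - [110.5, -263, 36, -6.5]
    - [110.5, -263, 36, -6.5]
    - [110.5, -263, 36, -6.5]

```text
time: 12.82
tool_pos: [606.1, 113.1, 199.4]
tcp_rot: [2.054, 1.563, 0.384]
contact_force: [-0.5, 0.4, -2.2]
grip_width: 15.5
```

```bash
python3 - <<'E'
from h import *
o=get_obs();im=capture("wrist")[:,:,::-1].copy();cv2.imwrite("pics/w6.png",im)
M=R.from_euler("xyz",o["tcp_rot"]).as_matrix();print(o["tool_pos"],"tool yaw",np.degrees(np.arctan2(M[1,1],M[0,1])))
zr=48-27.3+o["tool_pos"][2]
for d in(18.5,58.5,98.5): print(proj("wrist",[o["tool_pos"]+d*M[:,1]-20.7*M[:,0]],o))
E
```

```text
[606.07 113.06 199.37] tool yaw -5.6833407526655
[[251.8  219.59]]
[[251.76 140.15]]
[[251.72  49.7 ]]
```

View pics/w6.png

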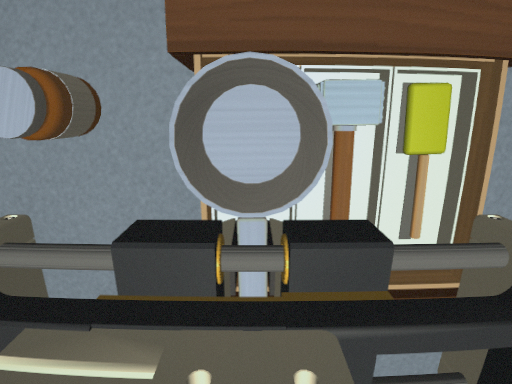

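carry_out:
  rows:
    - [1, -1, -15, 0]
    - [1, -1, -35, 0]
    - [1, -1, -60, 0]
    - [1, -1, -85, 0]
    - [1, -1, -105, 0]
    - [1, -1, -120, 0]
    - [1, -1, -128, 0]
    - [1, -1, -132, 0]
    - [1, -1, -134, 0]
    - [1, -1, -136, 0]
    - [1, -1, -136, 0]

```text
time: 13.78
tool_pos: [607.5, 112.6, 64.3]
tcp_rot: [1.983, 1.562, 0.314]
contact_force: [-0.8, -0.1, -0.9]
grip_width: 15.1
```

carry_out:
  rows:
    - [0, 0, -1, 0]
    - [0, 0, -2, 0]
    - [0, 0, -3, 0]
    - [0, 0, -4, 0]
    - [0, 0, -5, 0]
    - [0, 0, -6, 0]
    - [0, 0, -7, 0]
    - [0, 0, -8, 0]
    - [0, 0, -8, 0]

```text
time: 14.53
tool_pos: [607.3, 112.6, 56.0]
tcp_rot: [1.996, 1.562, 0.327]
contact_force: [-0.5, 0.9, -1.1]
grip_width: 15.2
```

carry_out:
  rows:
    - [0, 0, -0.7, 0]
    - [0, 0, -1.5, 0]
    - [0, 0, -2.2, 0]
    - [0, 0, -3, 0]
    - [0, 0, -3.7, 0]
    - [0, 0, -4.5, 0]
    - [0, 0, -4.5, 0]
    - [0, 0, -4.5, 0]

```text
time: 15.2
tool_pos: [607.4, 112.6, 51.6]
tcp_rot: [1.988, 1.562, 0.318]
contact_force: [0.5, -0.3, -0.8]
grip_width: 15.6
```

carry_out:
  rows:
    - [0, 0, -0.5, 0]
    - [0, 0, -1, 0]
    - [0, 0, -1.5, 0]
    - [0, 0, -1.5, 0]
    - [0, 0, -1.5, 0]

```text
time: 15.62
tool_pos: [608.1, 112.6, 51.0]
tcp_rot: [1.933, 1.56, 0.264]
contact_force: [-1.4, -0.7, 5.3]
grip_width: 15.3
```

carry_out:
  rows:
    - [0, 0, 0, 0]
    - [0, 0, 0, 0]
    - [0, 0, 0, 0]
    - [0, 0, 0, 0]
    - [0, 0, 0, 0]
    - [0, 0, 0, 0]
  hand: 36

```text
time: 16.12
tool_pos: [608.0, 112.6, 50.7]
tcp_rot: [1.941, 1.56, 0.272]
contact_force: [0.3, 0.2, 0.7]
grip_width: 35.7
```

carry_out:
  rows:
    - [0, 0, 5, 0]
    - [0, 0, 15, 0]
    - [0, 0, 30, 0]
    - [0, -10, 55, 0]
    - [0, -25, 85, 0]
    - [0, -45, 115, 0]
    - [-2, -65, 140, 0]
    - [-5, -80, 150, 0]
    - [-5, -85, 150, 0]
    - [-5, -85, 150, 0]

```text
time: 16.95
tool_pos: [603.2, 26.5, 201.8]
tcp_rot: [1.884, 1.559, 0.213]
contact_force: [-1.2, 0.6, -0.5]
grip_width: 35.8
```

```bash
python3 - <<'E'
from h import *
o=get_obs();im=capture("wrist")[:,:,::-1].copy();cv2.imwrite("pics/w7.png",im)
M=R.from_euler("xyz",o["tcp_rot"]).as_matrix();print(o["tool_pos"],"tool yaw",np.degrees(np.arctan2(M[1,1],M[0,1])))
hsv=cv2.cvtColor(im,cv2.COLOR_BGR2HSV)
t=capture("top")[:,:,::-1].copy();cv2.imwrite("pics/top7.png",t)
E
```

```text
[603.2   26.55 201.77] tool yaw -5.731119741505596
```

View pics/w7.png

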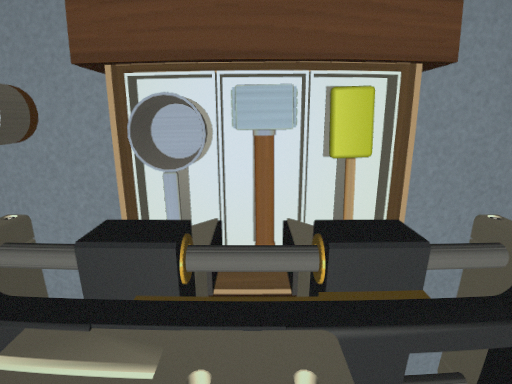

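```bash
python3 - <<'E'
from h import *
o=get_obs();im=cv2.imread("pics/w7.png")
P=ray("wrist",[(168,93),(168,171),(127,132),(209,132)],72,o);print(P,(P[0]+P[1])/2,(P[2]+P[3])/2)
print("handle",ray("wrist",[(171.5,178),(174,214)],72,o))
print("handle line at outline z24",ray("wrist",[(171.5,178),(174,214)],24,o))
print("head",ray("wrist",[(265,107)],68,o),"rims",ray("wrist",[(220,74),(309,74),(127,72),(398,72)],49,o))
t=cv2.imread("pics/top7.png")
cv2.imwrite("pics/c7.png",np.hstack([cv2.resize(im[60:225,105:230],None,fx=3,fy=3,interpolation=3)[:480],cv2.resize(t[130:250,160:265],None,fx=4,fy=4,interpolation=3)]))
E
```

```text
[[702.95  99.95]
 [627.57 112.46]
 [670.79 147.18]
 [662.07  65.35]] [665.26 106.2 ] [666.43 106.26]
handle [[620.   110.07]
 [581.21 114.  ]]
handle line at outline z24 [[611.57 125.09]
 [566.26 129.67]]
head [[680.44   8.14]] rims [[ 718.33   50.12]
 [ 709.51  -40.4 ]
 [ 731.19  145.73]
 [ 703.96 -132.89]]
```

View pics/c7.png

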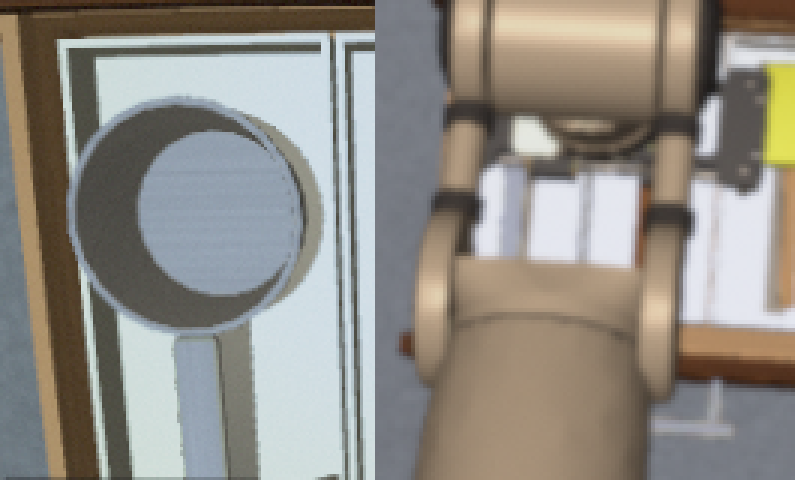

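carry_out:
  rows:
    - [-15, 1, 0, 0]
    - [-45, 2, 0, 0]
    - [-80, 4, 0, 0]
    - [-115, 5, 0, 0]
    - [-150, 6, 0, 0]
    - [-180, 8, 0, 0]
    - [-202, 9, 0, 0]
    - [-213, 9, 0, 0]
    - [-213, 9, -20, 0]
    - [-213, 9, -45, 0]
    - [-213, 9, -75, 0]
    - [-213, 9, -105, 0]
    - [-213, 9, -130, 0]
    - [-213, 9, -147, 0]
    - [-213, 9, -153, 0]
    - [-213, 9, -153, 0]
  hand: 0

```text
time: 18.38
tool_pos: [388.7, 37.6, 45.2]
tcp_rot: [2.413, 1.565, 0.745]
contact_force: [-0.3, 0.2, -0.5]
grip_width: 0.3
```

```bash
python3 - <<'E'
from h import *
o=get_obs();M=R.from_euler("xyz",o["tcp_rot"]).as_matrix();print(o["tool_pos"],o["contact_force"],o["joint_positions"],"tool yaw",np.degrees(np.arctan2(M[1,1],M[0,1])))
im=capture("wrist")[:,:,::-1].copy();s=capture("scene")[:,:,::-1]
cv2.imwrite("pics/w8.png",np.hstack([cv2.resize(im,(400,300)),cv2.resize(s[140:300,160:380],(400,300))]))
E
```

```text
[388.74  37.6   45.24] [-0.33  0.22 -0.54] [-0.1   0.38  2.11  0.01  0.65  1.56] tool yaw -5.604940947955778
```

carry_out:
  rows:
    - [4, -1, 2, 0]
    - [9, -2, 2, 0]
    - [14, -3, 2, 0]
    - [18, -4, 2, 0]
    - [21, -4, 2, 0]
    - [23, -4.2, 2, 0]
    - [25, -4.4, 2, 0]
    - [27, -4.6, 2, 0]
    - [29, -4.8, 2, 0]
    - [31, -5, 2, 0]
    - [33, -5.2, 2, 0]
    - [36, -5.5, 2, 0]
    - [39, -5.7, 2, 0]
    - [42, -6, 2, 0]
    - [45, -6.3, 2, 0]
    - [48, -6.6, 2, 0]
    - [51, -6.9, 2, 0]
    - [53, -7.1, 2, 0]
    - [54, -7.2, 2, 0]
    - [54, -7.2, 2, 0]

```text
time: 20.15
tool_pos: [444.6, 30.1, 49.1]
tcp_rot: [2.02, 1.561, 0.352]
contact_force: [-1.1, -0.9, -0.1]
grip_width: 0.6
```

```bash
cat > bar.py <<'E'
from h import *
o=get_obs();t=capture("scene")[:,:,::-1].copy()
# front board top edge: project predicted bar / front board; dark-brown board in scene image
import sys
tag=sys.argv[1];cv2.imwrite(f"pics/s{tag}.png",t)
g=cv2.cvtColor(t,cv2.COLOR_BGR2GRAY).astype(int)
c=np.array([720.,4.]);u=np.array([.9954,-.0958]);n=np.array([.0958,.9954])
# scan dark front board top edge (z 95) along slide on line n offset -120 : brown (drawer rim) vs dark
for off in(-120,110):
    d=np.arange(-300,10,6.);p=proj("scene",[[*(c+u*k+n*off),95] for k in d])
    print(off,[(int(k),*t[int(y),int(x)]) for k,(x,y) in zip(d,p)][::1] if 0 else "".join("D" if t[int(y),int(x)].max()<85 and int(t[int(y),int(x),2])>int(t[int(y),int(x),0])+12 else "b" if int(t[int(y),int(x),2])>int(t[int(y),int(x),0])+25 else "W" if t[int(y),int(x)].min()>170 else "." for x,y in p))
print(o["time"],o["tool_pos"],o["contact_force"])
E
python3 bar.py 1; cp pics/scene0.png pics/s0.png
```

```text
-120 .............bbDDbbbbbbbbb...WWWWWWWWWWWWWWWWWWWWWbb
110 .............bbbDbbbbbbbbbb...WWWWWWWWWWWW......W.bb
20.15 [444.6   30.09  49.08] [-1.13 -0.91 -0.06]
```

carry_out:
  rows:
    - [1, -0.1, 0, 0]
    - [3, -0.3, 0, 0]
    - [6, -0.6, 0, 0]
    - [10, -1, 0, 0]
    - [14, -1.4, 0, 0]
    - [18, -1.8, 0, 0]
    - [22, -2.2, 0, 0]
    - [26, -2.6, 0, 0]
    - [30, -3, 0, 0]
    - [34, -3.4, 0, 0]
    - [38, -3.8, 0, 0]
    - [42, -4.2, 0, 0]
    - [46, -4.6, 0, 0]
    - [50, -5, 0, 0]
    - [54, -5.4, 0, 0]
    - [58, -5.8, 0, 0]
    - [62, -6.2, 0, 0]
    - [65, -6.4, 0, 0]
    - [67, -6.5, 0, 0]
    - [68, -6.6, 0, 0]

```text
time: 21.87
tool_pos: [513.0, 23.3, 49.1]
tcp_rot: [1.975, 1.561, 0.306]
contact_force: [-1.0, -0.4, -0.2]
grip_width: 0.6
```

carry_out:
  rows:
    - [1, -0.1, 0, 0]
    - [3, -0.3, 0, 0]
    - [6, -0.6, 0, 0]
    - [10, -1, 0, 0]
    - [14, -1.4, 0, 0]
    - [18, -1.8, 0, 0]
    - [22, -2.2, 0, 0]
    - [26, -2.6, 0, 0]
    - [30, -3, 0, 0]
    - [34, -3.4, 0, 0]
    - [38, -3.8, 0, 0]
    - [42, -4.2, 0, 0]
    - [46, -4.6, 0, 0]
    - [50, -5, 0, 0]
    - [54, -5.4, 0, 0]
    - [58, -5.8, 0, 0]
    - [62, -6.2, 0, 0]
    - [65, -6.4, 0, 0]
    - [67, -6.5, 0, 0]
    - [68, -6.6, 0, 0]

```text
time: 23.53
tool_pos: [581.4, 16.4, 49.1]
tcp_rot: [1.941, 1.56, 0.272]
contact_force: [-0.8, 0.4, 0.3]
grip_width: 0.3
```

```bash
python3 bar.py 2
```

```text
-120 ....................................bbbDbbbbbbbb.bbb
110 ....................................bbbDbbbbbbbb.bbb
23.5333 [581.37  16.43  49.1 ] [-0.81  0.37  0.33]
```

carry_out:
  rows:
    - [1, -0.1, 0, 0]
    - [3, -0.3, 0, 0]
    - [6, -0.6, 0, 0]
    - [9, -0.9, 0, 0]
    - [12, -1.2, 0, 0]
    - [15, -1.5, 0, 0]
    - [18, -1.8, 0, 0]
    - [21, -2.1, 0, 0]
    - [24, -2.4, 0, 0]
    - [27, -2.7, 0, 0]
    - [30, -3, 0, 0]
    - [33, -3.3, 0, 0]
    - [36, -3.6, 0, 0]
    - [39, -3.9, 0, 0]
    - [42, -4.2, 0, 0]
    - [45, -4.5, 0, 0]
    - [48, -4.8, 0, 0]
    - [50, -5, 0, 0]
    - [51, -5.1, 0, 0]
    - [52, -5.2, 0, 0]

```text
time: 25.25
tool_pos: [633.5, 11.1, 49.1]
tcp_rot: [1.93, 1.56, 0.261]
contact_force: [-1.9, 0.0, -0.1]
grip_width: 0.4
```

carry_out:
  rows:
    - [1, -0.1, 0, 0]
    - [2, -0.2, 0, 0]
    - [3, -0.3, 0, 0]
    - [4, -0.4, 0, 0]
    - [5, -0.5, 0, 0]
    - [6, -0.6, 0, 0]
    - [7, -0.7, 0, 0]
    - [8, -0.8, 0, 0]
    - [9, -0.9, 0, 0]
    - [10, -1, 0, 0]
    - [10, -1, 0, 0]

```text
time: 26.17
tool_pos: [643.9, 10.0, 49.2]
tcp_rot: [1.899, 1.56, 0.23]
contact_force: [-0.8, -0.2, 0.4]
grip_width: 0.3
```

```bash
python3 bar.py 3
```

```text
-120 ...............................................bbDbb
110 ...............................................bbDbb
26.1667 [643.92  10.01  49.16] [-0.79 -0.19  0.36]
```

Nearly shut; small steps until the stop shows in the force.

carry_out:
  rows:
    - [0.5, 0, 0, 0]
    - [1, -0.1, 0, 0]
    - [1.5, -0.1, 0, 0]
    - [2, -0.2, 0, 0]
    - [2.5, -0.2, 0, 0]
    - [3, -0.3, 0, 0]
    - [3, -0.3, 0, 0]

```text
time: 26.8
tool_pos: [647.0, 9.6, 49.2]
tcp_rot: [1.884, 1.56, 0.215]
contact_force: [-1.3, 0.4, 0.3]
grip_width: 0.4
```

carry_out:
  rows:
    - [0.5, 0, 0, 0]
    - [1, -0.1, 0, 0]
    - [1.5, -0.1, 0, 0]
    - [2, -0.2, 0, 0]
    - [2, -0.2, 0, 0]

```text
time: 27.22
tool_pos: [649.2, 9.4, 49.2]
tcp_rot: [1.884, 1.559, 0.214]
contact_force: [-1.2, 0.8, 0.4]
grip_width: 0.5
```

carry_out:
  rows:
    - [0.5, 0, 0, 0]
    - [1, -0.1, 0, 0]
    - [1.5, -0.1, 0, 0]
    - [1.5, -0.1, 0, 0]

```text
time: 27.55
tool_pos: [650.9, 9.3, 49.2]
tcp_rot: [1.874, 1.559, 0.205]
contact_force: [-0.5, 1.0, 0.4]
grip_width: 0.6
```

carry_out:
  rows:
    - [0.5, 0, 0, 0]
    - [1, -0.1, 0, 0]
    - [1.5, -0.1, 0, 0]
    - [2, -0.2, 0, 0]
    - [2, -0.2, 0, 0]

```text
time: 27.97
tool_pos: [652.0, 9.2, 49.1]
tcp_rot: [1.936, 1.561, 0.267]
contact_force: [-5.5, 1.0, 2.0]
grip_width: 0.4
```

carry_out:
  rows:
    - [0.5, 0, 0, 0]
    - [1, -0.1, 0, 0]
    - [1.5, -0.1, 0, 0]
    - [2, -0.2, 0, 0]
    - [2, -0.2, 0, 0]

```text
time: 28.38
tool_pos: [652.0, 9.2, 49.1]
tcp_rot: [2.229, 1.565, 0.561]
contact_force: [-10.4, 0.6, 7.2]
grip_width: 0.6
```

carry_out:
  rows:
    - [-3, 0, 0, 0]
    - [-10, 1, 0, 0]
    - [-25, 2, 0, 0]
    - [-45, 4, 0, 0]
    - [-70, 6, 0, 0]
    - [-100, 8, 0, 0]
    - [-130, 10, 10, 0]
    - [-160, 12, 30, 0]
    - [-180, 13, 55, 0]
    - [-190, 14, 85, 0]
    - [-190, 14, 115, 0]
    - [-190, 14, 135, 0]
    - [-190, 14, 140, 0]
    - [-190, 14, 140, 0]

```text
time: 29.55
tool_pos: [463.0, 23.0, 190.7]
tcp_rot: [1.901, 1.561, 0.232]
contact_force: [0.3, -0.2, 0.4]
grip_width: 0.2
```

```bash
python3 bar.py 4; python3 - <<'E'
from h import *
a=cv2.imread("pics/s0.png").astype(int);b=cv2.imread("pics/s4.png").astype(int)
# jar & mug unchanged in scene view?
for n,(x0,y0,x1,y1) in dict(jar=(380,250,430,305),mug=(90,222,150,275),purple=(85,145,150,195),blue=(175,115,212,165)).items():
    print(n,np.abs(a-b)[y0:y1,x0:x1].mean())
# front board outer edge vs chest front edge in wrist view
o=get_obs();im=capture("wrist")[:,:,::-1].copy()
w=proj("wrist",[[*(np.array([720.,4])+np.array([.9954,-.0958])*k+np.array([.0958,.9954])*60),100] for k in range(-70,6,3)],o)
print([(k,*im[int(y),int(x)]) for k,(x,y) in zip(range(-70,6,3),w) if 0<=x<512 and 0<=y<384])
p=pts(cv2.inRange(im,(140,140,140),(255,255,255))>0)
t=capture("top")[:,:,::-1].copy();hsv=cv2.cvtColor(t,cv2.COLOR_BGR2HSV)
roi=np.zeros(t.shape[:2],bool);roi[140:175,190:265]=1
for m,s,c in blobs(roi&(hsv[...,2]>140)&(hsv[...,1]<40),20): print("bar top",s,c,axis(ray("top",pts(m),68)))
E
```

```text
-120 ................................................bbbb
110 ................................................bbbb
29.55 [463.04  23.04 190.67] [ 0.28 -0.15  0.4 ]
jar 3.9757575757575756
mug 3.922222222222222
purple 3.849025641025641
blue 3.690990990990991
[]
bar top [205 141  52  16 275] [230.77 151.49] (array([670.6 ,   7.75]), np.float64(84.88314055154261), array([-74.13,  75.48]))
```

```bash
python3 -c "
from plant import *
print(close_job())"
```

```text
the job is handed in; nothing more can be done
None
```

The mallet and the measuring cup are each back in their own trays, flat on their outlines and the same way round. The drawer is pushed shut, and I have handed in the job at about 30 s of the 72 s allowed.

- **Mallet:** it ended about 2 mm and less than 0.5° from the outline. I measured that against the tray positions, because the mallet covers its own outline.
- **Cup:** its bowl ended within about 1 mm of the outline's centre. It drooped slightly in the grip and levelled as it touched the tray floor.
- **Drawer:** I pushed the bar at about 50 mm/s or less and crept in at the end. It stopped dead while the force rose from 1 to 10 N. The bar is about 50 mm in front of the chest's edge after about 240 mm of travel, which fits fully shut.
- **Left alone:** the jar, mug and the blue and purple mallets look the same in the scene camera before and after. The spatula was in its tray in the last picture before the drawer was pushed.

The picture limit was reached just before the push, so I checked the push and closing by numbers only. What lies inside the shut drawer, including the spatula, could not be looked at again.

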